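# Clear and pop open the shut-off valve hatch

### The arm

A 6-joint arm with a two-finger parallel gripper is mounted at the origin on the work surface. World frame = base frame: x ahead of the robot, y to its left, z up, the work surface at z = 0. Lengths are in mm, angles in degrees, forces in N, time in s.
With the tool pointing down it reaches from about 300 to 850 mm from the base axis. Payload 4.2 kg.
Tool frame: the origin (TCP) lies midway between the tips of the shut fingers; the grasp point (between the pads) lies 19 mm behind it; z points along the fingers, y is the direction in which the jaws open and shut (so a half turn about z gives the same grasp; the last joint's range is limited). The gripper opens to 91 mm and grips with 3 to 60 N. Pads are 32 mm wide; open, the fingers measure 118 mm over their backs; the gripper's body (76 mm by 178 mm) begins 60 mm behind the grasp point.
Start: joints at [67.036, 18.312, 89.639, -0, 72.044, -1.146], TCP at [213.71, 533.827, 213.976] pointing down, gripper open.
Joint ranges: [-177.97, 177.97], [-48.28, 115.42], [12.27, 149.76], [-77.06, 257.06], [2.81, 150.46], [-146.56, 146.56]. Speed limits (degrees/s): [147.25, 147.25, 180, 180, 180, 180].

### API

Orientations are given as [roll, pitch, yaw] about the fixed x, y, z axes, in that order (R = Rz(yaw) Ry(pitch) Rx(roll)).
In Python, from workcell import env gives the robot as it stands.
- The arm moves only by the shell command python3 -m jog 'ROWS' [FORCE]. ROWS is JSON, a list of rows, each an object of numbers: "dx", "dy", "dz": the shift along the world's x, y, z in m; "wx", "wy", "wz": the turn, a rotation vector about the world's x, y, z in rad; "grip": the gripper's target within -1 to 1 (shut at 1, half-way at 0, fully open at -1). In form: [{"dx": .., "dy": .., "dz": .., "wx": .., "wy": .., "wz": .., "grip": ..}, ...]. A call has 1 to 10 rows; each row shifts and turns the commanded pose from where the row before left it; what a row does not reach is not made up. A row lasts 1/10 s, in which the tool goes at most 50 mm and 8.59 degrees, less where a joint would pass 70% of its speed; a pose out of reach is approached as far as the arm can. A call with a gripper value outside its range is refused whole. The fingers move at their own pace and stop on an object; FORCE is the grip in N (left out, the last holds). Time passes only in rows, so rows that do not move let the fingers close. It gives the time, the measured TCP pose, the force and the opening at its end, in the units of the state.
- env.state(): the state, without advancing time (a new reading comes with each control period).
- env.grab_frame(name): name is "scene" or "top"; returns the picture (384x512x3 uint8, red, green, blue); there is no depth.
- env.get_calibration(name): a dict with "fx", "fy", "cx", "cy" (pixels), "k1" (the pictures are not rectified: a ray, as slopes to the right and down, at radius r is drawn at 1 + k1 r^2 times it, then the intrinsics apply), "R" (3x3) and "t" (3): a world point X has camera coordinates R X + t. Camera axes: x right, y down, z forward; pixel columns grow to the right and rows downward; lengths in mm; the calibration is good to about 2 mm. A picture is of the moment at which its call begins. get_calibration takes no time and is no camera call.
- env.job_done(): hands the job in, once; it reports no verdict.
The state is a dict: "time_s": time; "qpos": joint angles; "qvel": joint speeds; "effort": joint torques, N m; "ee_pos": TCP position; "ee_rot": TCP orientation; "force": force on the tool from outside, world axes, zero at the start; "torque": the same for the moment, N m; "gripper_width": finger opening in mm.
Only numpy, scipy, OpenCV 4.12 (cv2) and the standard library are available. Lean on these libraries where they do the work, as an engineer would, in place of code of your own. Each camera call takes 0.05 s, during which the arm holds its last target. There are 200 camera calls.

### The job

I need to get at the shut-off valve under the flush steel lid in the concrete ledge. With the fingertips, push the round trivet off the lid: slide it flat onto the wide stretch of bare concrete beside the lid, without lifting it, until no part of it is over the lid. Only then press the lid down at the dark pad by its free edge so the touch latch lets go and the lid springs ajar, and take the hand away leaving it ajar and everything else where it stands.

Things in the scene. Friction and masses are not known exactly. Their poses are not given: they have to be found in the camera images.
- ledge: Fixed concrete block, 260 (x) x 500 (y) x 100 mm, set 0 to 22 mm into the work surface (varies, as does yaw); origin at centre of underside, z up, flat top 100 mm above it. A steel lid covers x -80..+80, y +35..+205 mm of its top, 1 mm proud. From y +33 to -250 mm the top is bare concrete, but for jar and nozzle near y -200. Margins: 43 mm at the +y end, 48 mm at either side.
- lid_press (a point): Centre of the dark rubber pad (22 mm across, under 1 mm high) on top of the steel lid, 15 mm in from the middle of its free edge: press down here. The lid is 160 x 170 x 8 mm, hinged on the ledge's x = +80 mm side, free edge at x = -80 mm (towards the robot). Moves with the lid.
- lid (a joint): Lid angle, rad: 0 latched flush, -0.03 pressed fully in (pad 4 mm down, firm stop), 0.45 ajar stop (free edge 70 mm up). The spring resists the pad with 6 to 8 N all the way; about 3 mm down the latch lets go (10 to 12 N means the stop is reached), and as the finger rises a damped spring lifts the lid to 0.45 in about half a second, where it stays. It does not latch again.
- trivet: Round flat beige hard silicone trivet, 110 mm diameter, 14 mm thick, about 0.2 kg, lying loose on the steel lid; origin at the centre of its underside, z up. Clear of the lid when its centre is beyond y = -20 mm of the ledge's frame (on the negative y side).
- jar: Bystander: empty amber glass jar, 68 mm diameter, 85 mm high, standing on the concrete top of the ledge at the end away from the lid; origin at the centre of its underside.
- scoop: Bystander: galvanized scoop on the work surface to the robot's left, bowl 90 x 60 x 35 mm, with a round handle along its -x reaching 129 mm from the origin; origin under the middle of the bowl.
- can: Bystander: green watering can on the work surface to the robot's right, body 130 mm diameter, 140 mm high, spout tip 170 mm along its +x up to 166 mm high; origin at the centre of its underside.
- nozzle: Bystander: small brass hose nozzle, 36 mm foot, 70 mm high, standing on the concrete top of the ledge at the jar's end, nearer the robot than the jar; origin at the centre of its underside.
- pot: Bystander: empty terracotta pot, 100 mm diameter at the rim, 90 mm high, on the work surface to the left; origin at the centre of its underside.
- soap: Bystander: white soap bottle, 60 mm diameter, 160 mm high, on the work surface to the right; origin at the centre of its underside.
Things that resemble listed ones, but are neither listed nor needed, are in the scene too. Of the things like the trivet, leave any that is pink; of the rest the smaller one is meant.

How it is judged (in metres and radians):
On the way, in this order (a step that is already met when the one before it is completed fails the run):
1. the trivet lies flat on the bare concrete, clear of the lid, with the lid still shut (y of trivet in the frame of ledge below -0.02 m and angle between trivet's own z axis and vertical below 0.1 rad and value of joint lid below 0.05 rad), for 0.1 s.
2. the lid has sprung ajar (value of joint lid above 0.35 rad), for 0.2 s.
At the end, for the whole second after the job is handed in: The lid stands ajar by at least 0.35 rad; the trivet lies flat and still on the ledge's concrete top, its centre at ledge y below -20 mm, clear of the lid (value of joint lid above 0.35 rad and y of trivet in the frame of ledge below -0.02 m and z of trivet in the frame of ledge between 0.095 and 0.106 m and angle between trivet's own z axis and vertical below 0.1 rad and linear speed of trivet below 0.02 m/s); the robot touches nothing.
It fails at once if the lid springs open while the trivet is still on it (value of joint lid above 0.08 rad and y of trivet in the frame of ledge above -0.018 m).
It fails at once if the trivet is lifted more than 20 mm or tipped up (z of trivet in the frame of ledge above 0.121 m or angle between trivet's own z axis and vertical above 0.4 rad).
It fails at once if a bystander is moved by more than 20 mm (distance of any of jar, scoop, can, nozzle, pot, soap from where it was at the start of the episode above 0.02 m).
It also fails if it takes over 48 s, if anything falls off the work surface, if the arm or the gripper's body presses on something with over 40 N, if the wrist force passes 120 N, or if a joint passes its speed limit or range.

## Working session

There is one attempt and no reset: what is moved stays moved. The work goes in short steps, Python scripts to look and compute and a shell command to move; the robot and the scene stay as the last step left them, time stands still between calls to the robot, and variables do not carry over. Pictures are saved under pics/ and viewed, about 8 in all and at most 12, crops included, and the job is handed in when it is done.

```bash
mkdir -p pics; cat > h.py <<'E'
import numpy as np, cv2
from workcell import env
def px2w(name,u,v,z):
    c=env.get_calibration(name); R=np.array(c["R"]);t=np.array(c["t"])
    K=np.array([[c["fx"],0,c["cx"]],[0,c["fy"],c["cy"]],[0,0,1.]])
    p=cv2.undistortPoints(np.array([[[u,v]]],float),K,np.array([c["k1"],0,0,0,0.]))[0,0]
    d=R.T@np.array([p[0],p[1],1]); o=-R.T@t
    return o+d*(z-o[2])/d[2]
def w2px(name,X):
    c=env.get_calibration(name)
    K=np.array([[c["fx"],0,c["cx"]],[0,c["fy"],c["cy"]],[0,0,1.]])
    R=np.array(c["R"]);t=np.array(c["t"],float)
    return cv2.projectPoints(np.array(X,float).reshape(-1,1,3),cv2.Rodrigues(R)[0],t,K,np.array([c["k1"],0,0,0,0.]))[0][:,0]
def save(name,fn,crop=None,s=1):
    im=env.grab_frame(name)[:,:,::-1]; cv2.imwrite("pics/full_"+fn,im)
    if crop: x0,y0,x1,y1=crop; im=im[y0:y1,x0:x1]
    cv2.imwrite("pics/"+fn,cv2.resize(im,None,fx=s,fy=s,interpolation=cv2.INTER_CUBIC))
E
python3 - <<'E'
from h import *
save("scene","s1.png",None,1.5);save("top","t1.png",None,1.5)
for n in("scene","top"):
    c=env.get_calibration(n);print(n,c["fx"],c["k1"],-np.array(c["R"]).T@np.array(c["t"]))
print(env.state())
E
```

```text
scene 433.38556949005147 -0.004140960703968078 [1190.56453318  383.72597518 1089.31509382]
top 466.67564613042924 -0.16558359164036415 [ 306.42464695    5.77355587 1692.93165674]
{'time_s': 0.1, 'qpos': array([ 6.70342406e+01,  1.83476505e+01,  8.96983984e+01, -1.84586474e-03,
        7.20427874e+01, -1.14592249e+00]), 'qvel': array([-0.04881987, -0.14721293, -0.05510289, -0.07926577, -0.03199203,
        0.11056834]), 'effort': array([-5.64592556e-04, -4.13332379e+01, -2.32507199e+01,  7.28170853e-02,
        4.22032317e-02, -4.64180766e-05]), 'ee_pos': array([213.55961273, 533.39919092, 213.21452276]), 'ee_rot': array([-1.79911146e+02, -2.19075201e-05,  1.58180734e+02]), 'force': array([-0.26309526,  0.20772227,  0.50880992]), 'torque': array([-0.01233087,  0.05398558,  0.02028511]), 'gripper_width': 91.03279791512433}
```

View pics/s1.png

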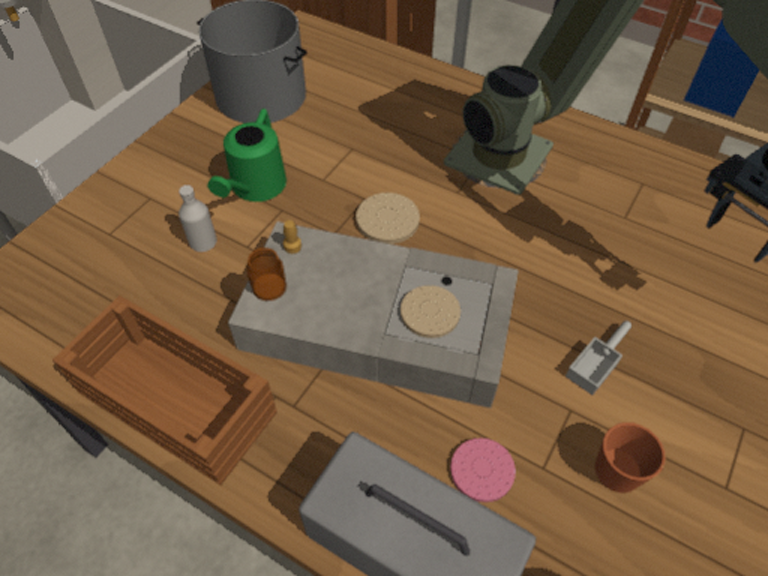

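View pics/t1.png

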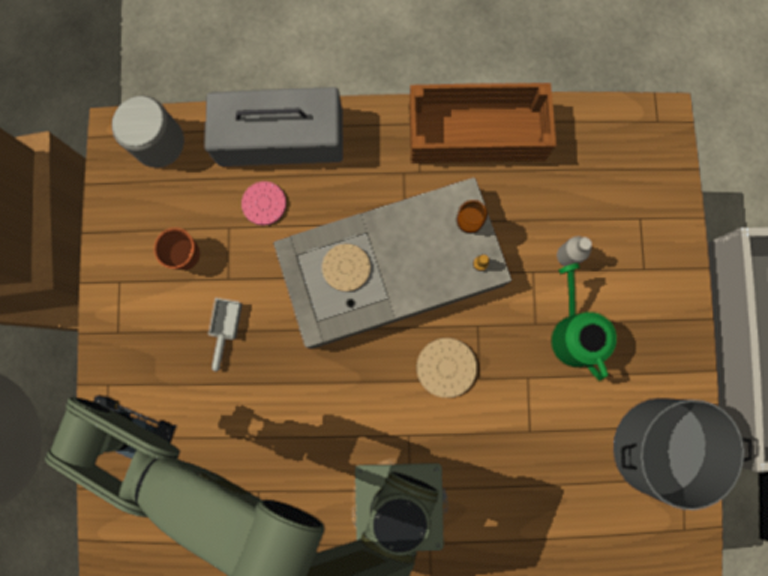

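Three things look like the trivet in the top view (1.5x pixels). There is a beige disc on the lid at (346,267), a larger beige disc on the table at (447,367), and a pink one at (264,203). The smaller beige one, on the lid, fits the description. I'll confirm it in one enlarged crop and read the ledge corners there too.

```bash
python3 - <<'E'
from h import *
im=cv2.imread("pics/full_t1.png")[115:270,175:350]
cv2.imwrite("pics/t1c.png",cv2.resize(im,None,fx=4.5,fy=3.8 and 4.5,interpolation=cv2.INTER_CUBIC)[:600])
E
python3 -c "
import cv2;im=cv2.imread('pics/full_t1.png')[115:248,175:350];cv2.imwrite('pics/t1c.png',cv2.resize(im,None,fx=4.5,fy=4.5,interpolation=cv2.INTER_CUBIC))"
```

```text
(no output)
```

View pics/t1c.png

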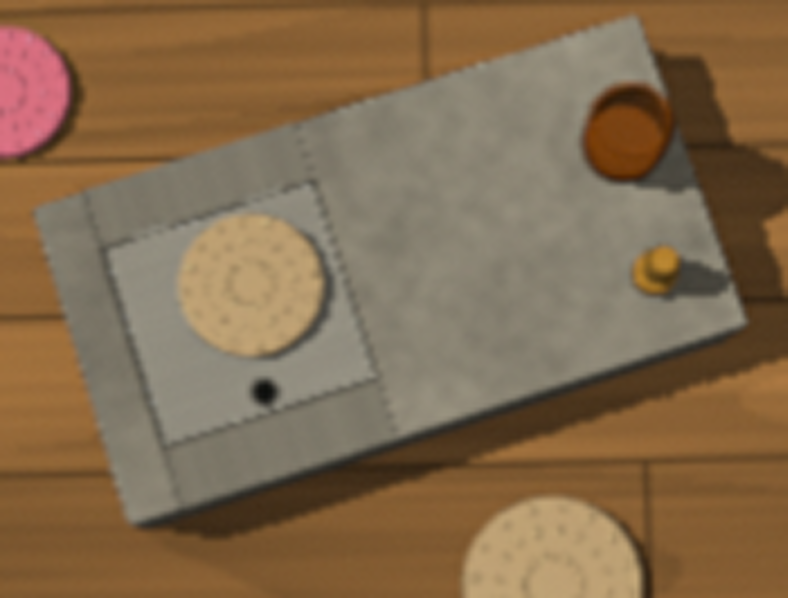

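The crop confirms it: the disc on the lid at crop (251,284) is smaller than the other beige one at (552,575). The pad is at (264,391). The ledge's top corners are at (35,210), (635,17), (747,323) and (133,523).

```bash
cat > fit.py <<'E'
from h import *
from scipy.optimize import least_squares
def f(u,v): return np.array([175+(u+.5)/4.5-.5,115+(v+.5)/4.5-.5])
L=np.array([[130,250,0],[130,-250,0],[-130,-250,0],[-130,250,0],[80,205,1],[80,35,1],[-80,35,1],[-80,205,1],[-65,120,1.5]],float)
P=np.array([f(*p) for p in [(35,210),(635,17),(747,323),(133,523),(108,247),(315,183),(377,377),(168,444),(264,391)]])
def T(p,X):
    c,s=np.cos(p[2]),np.sin(p[2]); X=np.atleast_2d(X)
    return np.c_[p[0]+c*X[:,0]-s*X[:,1],p[1]+s*X[:,0]+c*X[:,1],p[3]+X[:,2]]
r=least_squares(lambda p:(w2px("top",T(p,L))-P).ravel(),[550,0,.3,90],x_scale=[1,1,.01,10])
E
python3 - <<'E'
from fit import *
p=r.x;print("fit",p,np.degrees(p[2]),"\n",np.abs(r.fun).max())
print("scene proj x1.5",np.round(w2px("scene",T(p,L))*1.5))
for z in(78,89,100):
    q=least_squares(lambda a:(w2px("top",T([*a,z],L))-P).ravel(),[550,0,.3]).x
    print(z,q,np.round(np.c_[w2px("scene",T([*q,z],L))*1.5][:4]).tolist(), np.abs(w2px("top",T([*q,z],L))-P).max())
E
python3 -c "
import cv2;im=cv2.imread('pics/full_s1.png')[140:275,150:350];cv2.imwrite('pics/s1c.png',cv2.resize(im,None,fx=4,fy=4,interpolation=cv2.INTER_CUBIC))"
```

```text
fit [5.80054908e+02 5.69167951e+00 2.92987838e-01 7.89455050e+01] 16.786966542666946 
 0.6185292709789962
scene proj x1.5 [[496. 389.]
 [227. 328.]
 [275. 226.]
 [516. 274.]
 [475. 359.]
 [383. 338.]
 [404. 271.]
 [489. 289.]
 [445. 286.]]
78 [5.80194977e+02 5.72838184e+00 2.92981058e-01] [[496.0, 389.0], [227.0, 328.0], [275.0, 226.0], [516.0, 275.0]] 0.6259853656366943
89 [5.78565778e+02 5.30132018e+00 2.93060877e-01] [[497.0, 385.0], [226.0, 324.0], [275.0, 222.0], [517.0, 270.0]] 0.671542574366697
100 [5.76937361e+02 4.87409809e+00 2.93142791e-01] [[498.0, 381.0], [226.0, 320.0], [275.0, 218.0], [518.0, 266.0]] 1.1575286522053716
```

View pics/s1c.png

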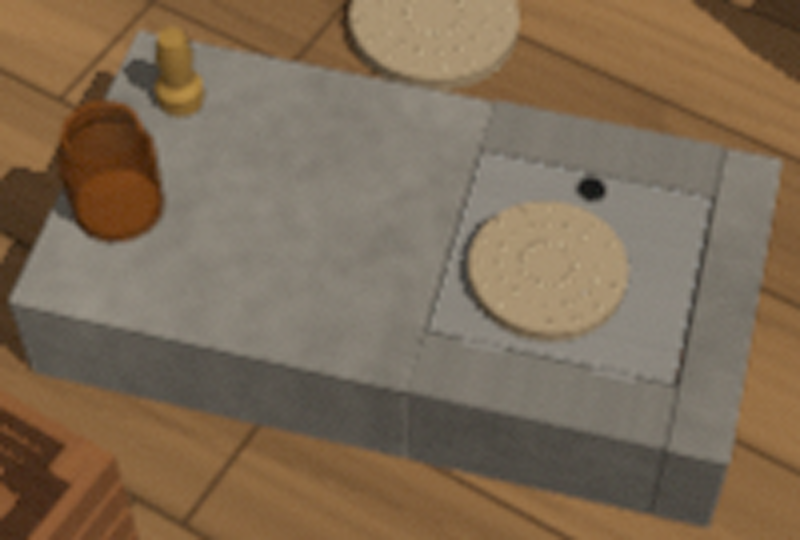

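The scene crop shows the ledge's top corners at (725,465), (12,302), (140,32) and (780,158), the pad at (592,188) and the trivet's top centre at about (547,264). Next I fit both views together.

```bash
cat >> fit.py <<'E'
g=lambda u,v:[150+(u+.5)/4-.5,140+(v+.5)/4-.5]
S=np.array([g(*q) for q in [(725,465),(12,302),(140,32),(780,158),(677,383),(430,331),(483,152),(713,200),(592,188)]])
r2=least_squares(lambda p:np.r_[(w2px("top",T(p,L))-P).ravel(),(w2px("scene",T(p,L))-S).ravel()],[580,5,.3,90],x_scale=[1,1,.01,10])
p=r2.x
def toL(w):
    c,s=np.cos(p[2]),np.sin(p[2]);d=np.asarray(w)[:2]-p[:2]
    return np.array([c*d[0]+s*d[1],-s*d[0]+c*d[1]])
E
python3 - <<'E'
from fit import *
print(p,np.degrees(p[2]),np.abs(r2.fun).max()); z=p[3]
print("trivet",px2w("top",*f(251,284),z+15),toL(px2w("top",*f(251,284),z+15)),toL(px2w("scene",*g(547,264),z+15)))
print("disc dia",np.linalg.norm(px2w("top",*f(178,284),z+15)-px2w("top",*f(325,284),z+15)))
print("nozzle",toL(px2w("top",*f(655,278),z)),"jar",toL(px2w("scene",*g(118,208),z)))
for n,q in dict(pad=[-65,120,1],tgt=[8,-50,0]).items(): print(n,T(p,q))
E
```

```text
[5.76842058e+02 6.09334666e+00 2.92141330e-01 9.17886368e+01] 16.73846522663127 1.2446770880263216
trivet [563.24550487 111.04070942 106.78863676] [ 17.204748   104.41653051] [ 15.18171353 103.75356529]
disc dia 112.85362818272279
nozzle [ -72.51531425 -193.74922111] jar [  34.60091616 -204.5408205 ]
pad [[480.03573106 102.28864351  92.78863676]]
tgt [[598.90326674 -39.48409351  91.78863676]]
```

The ledge top is at z≈92 with yaw 16.7°, and the trivet sits at ledge (16,104). I'll push with the fingers about 60 mm apart, jaw axis along ledge x, so the disc has two contact points. First I move above the start point at ledge (16,196), which is world (536,198).

```bash
python3 -m jog '[{"dx":0.032,"dy":-0.0335,"wz":-0.09,"grip":-0.32},{"dx":0.032,"dy":-0.0335,"wz":-0.09,"grip":-0.32},{"dx":0.032,"dy":-0.0335,"wz":-0.09,"grip":-0.32},{"dx":0.032,"dy":-0.0335,"wz":-0.09,"grip":-0.32},{"dx":0.032,"dy":-0.0335,"wz":-0.09,"grip":-0.32},{"dx":0.032,"dy":-0.0335,"wz":-0.09,"grip":-0.32},{"dx":0.032,"dy":-0.0335,"wz":-0.09,"grip":-0.32},{"dx":0.032,"dy":-0.0335,"wz":-0.09,"grip":-0.32},{"dx":0.032,"dy":-0.0335,"wz":-0.09,"grip":-0.32},{"dx":0.032,"dy":-0.0335,"wz":-0.09,"grip":-0.32}]'; python3 -m jog '[{"dx":0,"grip":-0.32},{"dx":0,"grip":-0.32},{"dx":0,"grip":-0.32}]'
```

```text
invalid input
invalid input
```

```bash
python3 -m jog '[{"dx":0.032,"dy":-0.0335,"dz":0,"wx":0,"wy":0,"wz":-0.09,"grip":-0.32},{"dx":0.032,"dy":-0.0335,"dz":0,"wx":0,"wy":0,"wz":-0.09,"grip":-0.32},{"dx":0.032,"dy":-0.0335,"dz":0,"wx":0,"wy":0,"wz":-0.09,"grip":-0.32},{"dx":0.032,"dy":-0.0335,"dz":0,"wx":0,"wy":0,"wz":-0.09,"grip":-0.32},{"dx":0.032,"dy":-0.0335,"dz":0,"wx":0,"wy":0,"wz":-0.09,"grip":-0.32},{"dx":0.032,"dy":-0.0335,"dz":0,"wx":0,"wy":0,"wz":-0.09,"grip":-0.32},{"dx":0.032,"dy":-0.0335,"dz":0,"wx":0,"wy":0,"wz":-0.09,"grip":-0.32},{"dx":0.032,"dy":-0.0335,"dz":0,"wx":0,"wy":0,"wz":-0.09,"grip":-0.32},{"dx":0.032,"dy":-0.0335,"dz":0,"wx":0,"wy":0,"wz":-0.09,"grip":-0.32},{"dx":0.032,"dy":-0.0335,"dz":0,"wx":0,"wy":0,"wz":-0.09,"grip":-0.32}]'
```

```text
time_s: 1.1
ee_pos: [534.6, 197.1, 213.6]
ee_rot: [-180.0, -0.0, 106.4]
force: [-0.1, 1.5, 0.9]
gripper_width: 60.3
```

```bash
python3 -m jog '[{"dx":0,"dy":0,"dz":-0.045,"wx":0,"wy":0,"wz":0.003,"grip":-0.32},{"dx":0,"dy":0,"dz":-0.04,"wx":0,"wy":0,"wz":0.003,"grip":-0.32},{"dx":0,"dy":0,"dz":-0.014,"wx":0,"wy":0,"wz":0,"grip":-0.32},{"dx":0,"dy":0,"dz":0,"wx":0,"wy":0,"wz":0,"grip":-0.32}]'
python3 - <<'E'
from fit import *
print(env.state()["ee_pos"],toL(env.state()["ee_pos"]))
save("scene","s2.png",(220,150,350,260),6)
E
```

```text
time_s: 1.5
ee_pos: [531.7, 197.9, 111.9]
ee_rot: [-179.6, 0.0, 106.9]
force: [-0.1, -0.5, -0.2]
gripper_width: 60.0
[531.70485658 197.8713749  111.90430326] [ 12.00803133 196.65194181]
```

View pics/s2.png

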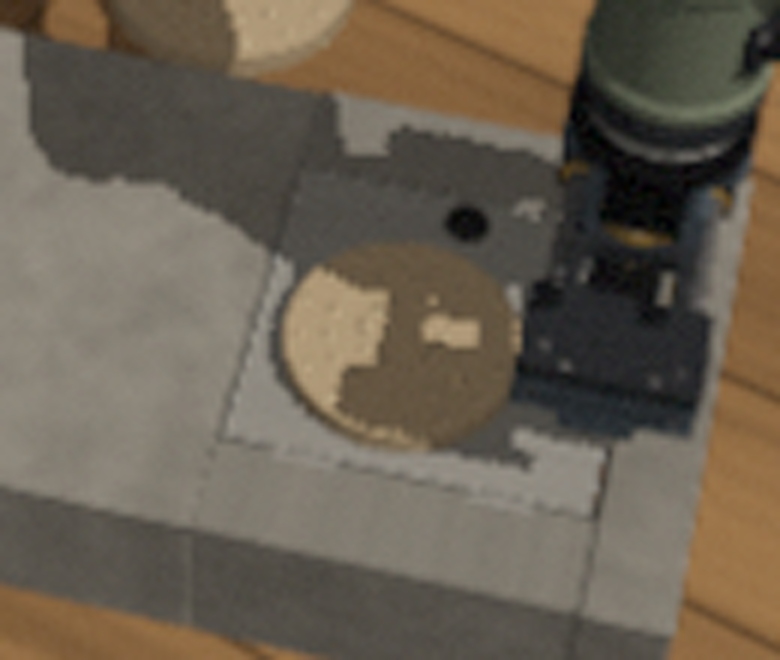

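The gripper sits beside the trivet on its +y side, with the fingers hidden behind the body and no contact yet. I'll lower to about z 99 and start the push slowly, watching the force. The push direction in world is (0.288, -0.958).

```bash
python3 -m jog '[{"dx":0.003,"dy":0.001,"dz":-0.007,"wx":0,"wy":0,"wz":0,"grip":-0.32},{"dx":0,"dy":0,"dz":-0.006,"wx":0,"wy":0,"wz":0,"grip":-0.32},{"dx":0,"dy":0,"dz":0,"wx":0,"wy":0,"wz":0,"grip":-0.32}]'
python3 -m jog '[{"dx":0.0029,"dy":-0.0096,"dz":0,"wx":0,"wy":0,"wz":0,"grip":-0.32},{"dx":0.0029,"dy":-0.0096,"dz":0,"wx":0,"wy":0,"wz":0,"grip":-0.32},{"dx":0.0029,"dy":-0.0096,"dz":0,"wx":0,"wy":0,"wz":0,"grip":-0.32},{"dx":0.0029,"dy":-0.0096,"dz":0,"wx":0,"wy":0,"wz":0,"grip":-0.32}]'
```

```text
time_s: 1.85
ee_pos: [536.6, 199.9, 101.8]
ee_rot: [-180.0, 0.0, 107.0]
force: [0.2, -0.5, 0.2]
gripper_width: 60.2
time_s: 2.25
ee_pos: [548.6, 160.6, 102.3]
ee_rot: [180.0, -0.0, 106.9]
force: [-0.7, 1.4, 0.7]
gripper_width: 60.3
```

```bash
python3 -m jog '[{"dx":0.0023,"dy":-0.0077,"dz":-0.003,"wx":0,"wy":0,"wz":0,"grip":-0.32},{"dx":0.0023,"dy":-0.0077,"dz":0,"wx":0,"wy":0,"wz":0,"grip":-0.32},{"dx":0.0023,"dy":-0.0077,"dz":0,"wx":0,"wy":0,"wz":0,"grip":-0.32},{"dx":0.0023,"dy":-0.0077,"dz":0,"wx":0,"wy":0,"wz":0,"grip":-0.32},{"dx":0.0023,"dy":-0.0077,"dz":0,"wx":0,"wy":0,"wz":0,"grip":-0.32},{"dx":0.0023,"dy":-0.0077,"dz":0,"wx":0,"wy":0,"wz":0,"grip":-0.32}]'
python3 - <<'E'
from fit import *
print(toL(env.state()["ee_pos"]))
save("scene","s3.png",(200,140,350,260),5)
E
```

```text
time_s: 2.85
ee_pos: [562.3, 114.6, 98.9]
ee_rot: [-180.0, -0.0, 107.0]
force: [-1.3, 2.1, 0.2]
gripper_width: 60.0
[ 17.27694253 108.11310433]
```

View pics/s3.png

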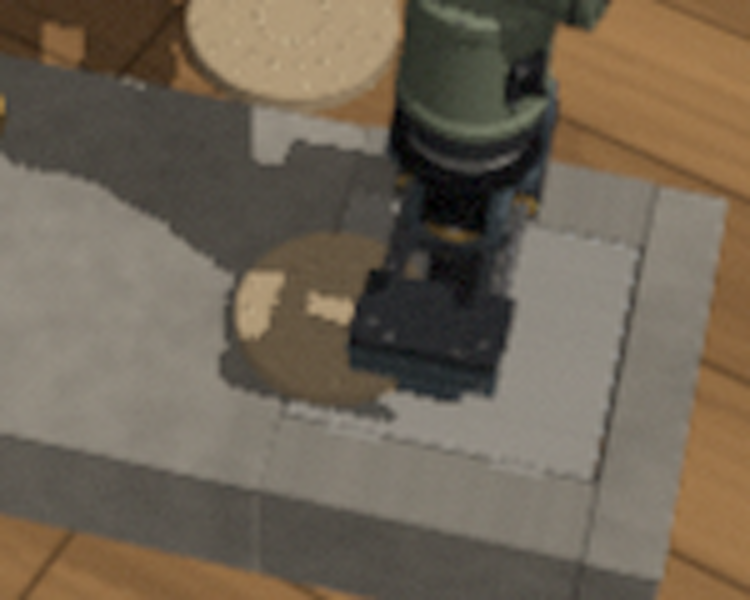

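The trivet is sliding flat with its leading edge over the lid's near edge, at about (235,305) in the crop. I'll push another 96 mm.

```bash
python3 -m jog '[{"dx":0.0023,"dy":-0.0077,"dz":0,"wx":0,"wy":0,"wz":0,"grip":-0.32},{"dx":0.0023,"dy":-0.0077,"dz":0,"wx":0,"wy":0,"wz":0,"grip":-0.32},{"dx":0.0023,"dy":-0.0077,"dz":0,"wx":0,"wy":0,"wz":0,"grip":-0.32},{"dx":0.0023,"dy":-0.0077,"dz":0,"wx":0,"wy":0,"wz":0,"grip":-0.32},{"dx":0.0023,"dy":-0.0077,"dz":0,"wx":0,"wy":0,"wz":0,"grip":-0.32},{"dx":0.0023,"dy":-0.0077,"dz":0,"wx":0,"wy":0,"wz":0,"grip":-0.32}]'
python3 -m jog '[{"dx":0.0023,"dy":-0.0077,"dz":0,"wx":0,"wy":0,"wz":0,"grip":-0.32},{"dx":0.0023,"dy":-0.0077,"dz":0,"wx":0,"wy":0,"wz":0,"grip":-0.32},{"dx":0.0023,"dy":-0.0077,"dz":0,"wx":0,"wy":0,"wz":0,"grip":-0.32},{"dx":0.0023,"dy":-0.0077,"dz":0,"wx":0,"wy":0,"wz":0,"grip":-0.32},{"dx":0.0023,"dy":-0.0077,"dz":0,"wx":0,"wy":0,"wz":0,"grip":-0.32},{"dx":0.0012,"dy":-0.0038,"dz":0,"wx":0,"wy":0,"wz":0,"grip":-0.32},{"dx":0,"dy":0,"dz":0,"wx":0,"wy":0,"wz":0,"grip":-0.32}]'
python3 - <<'E'
from fit import *
print(toL(env.state()["ee_pos"]))
save("scene","s4.png",(140,130,350,270),3.6)
E
```

```text
time_s: 3.5
ee_pos: [576.0, 68.2, 98.8]
ee_rot: [-180.0, 0.0, 107.0]
force: [-0.6, 2.0, 0.1]
gripper_width: 59.9
time_s: 4.2
ee_pos: [588.9, 26.0, 99.0]
ee_rot: [180.0, 0.0, 106.9]
force: [0.3, 0.3, 0.2]
gripper_width: 60.3
[17.29036402 15.54386365]
```

View pics/s4.png

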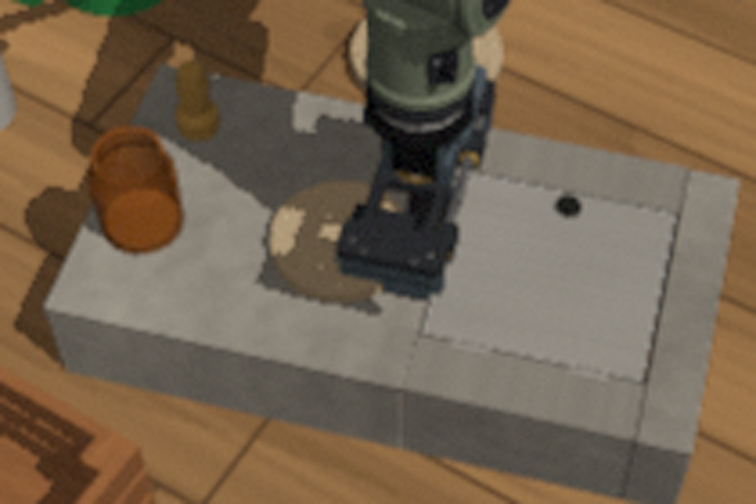

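The trivet is clear of the lid, with its leading edge at crop (267,240), and the pad is visible at (568,206). I'll back off, rise, shut the gripper and move above the pad at ledge (-60,120), world (485,104).

```bash
python3 -m jog '[{"dx":-0.0029,"dy":0.0096,"dz":0,"wx":0,"wy":0,"wz":0,"grip":-0.32},{"dx":-0.0029,"dy":0.0096,"dz":0,"wx":0,"wy":0,"wz":0,"grip":-0.32},{"dx":0,"dy":0,"dz":0.04,"wx":0,"wy":0,"wz":0,"grip":-0.32},{"dx":0,"dy":0,"dz":0.04,"wx":0,"wy":0,"wz":0,"grip":1},{"dx":-0.025,"dy":0.0145,"dz":0,"wx":0,"wy":0,"wz":0,"grip":1},{"dx":-0.025,"dy":0.0145,"dz":0,"wx":0,"wy":0,"wz":0,"grip":1},{"dx":-0.025,"dy":0.0145,"dz":0,"wx":0,"wy":0,"wz":0,"grip":1},{"dx":-0.023,"dy":0.0145,"dz":0,"wx":0,"wy":0,"wz":0,"grip":1},{"dx":0,"dy":0,"dz":-0.03,"wx":0,"wy":0,"wz":0,"grip":1},{"dx":0,"dy":0,"dz":-0.03,"wx":0,"wy":0,"wz":0,"grip":1}]' 10
python3 -m jog '[{"dx":0,"dy":0,"dz":0,"wx":0,"wy":0,"wz":0,"grip":1},{"dx":0,"dy":0,"dz":0,"wx":0,"wy":0,"wz":0,"grip":1}]'
python3 - <<'E'
from fit import *
print(toL(env.state()["ee_pos"]))
save("scene","s5.png",(200,140,350,260),5)
E
```

```text
time_s: 5.25
ee_pos: [484.5, 105.6, 119.6]
ee_rot: [179.8, 0.0, 107.1]
force: [-0.3, -1.4, 0.3]
gripper_width: 6.8
time_s: 5.45
ee_pos: [484.7, 104.6, 119.3]
ee_rot: [-180.0, -0.0, 107.0]
force: [0.3, 0.5, 0.2]
gripper_width: 0.9
[-59.88174253 120.84867866]
```

View pics/s5.png

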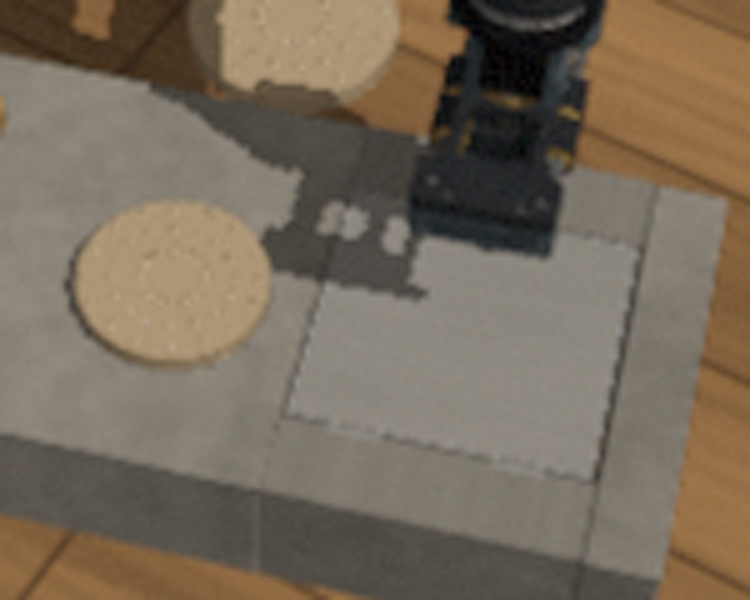

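The trivet lies flat on the bare concrete, centred at crop (172,280). The shut gripper is over the pad. I'll check the trivet's coordinate and then descend.

```bash
python3 - <<'E'
from fit import *
print("trivet",toL(px2w("scene",200+172/5,140+280/5,p[3]+14)))
E
python3 -m jog '[{"dx":0,"dy":0,"dz":-0.01,"wx":0,"wy":0,"wz":0,"grip":1},{"dx":0,"dy":0,"dz":-0.01,"wx":0,"wy":0,"wz":0,"grip":1},{"dx":0,"dy":0,"dz":0,"wx":0,"wy":0,"wz":0,"grip":1}]'
python3 -m jog '[{"dx":0,"dy":0,"dz":-0.003,"wx":0,"wy":0,"wz":0,"grip":1},{"dx":0,"dy":0,"dz":0,"wx":0,"wy":0,"wz":0,"grip":1},{"dx":0,"dy":0,"dz":0,"wx":0,"wy":0,"wz":0,"grip":1}]'
python3 -m jog '[{"dx":0,"dy":0,"dz":-0.002,"wx":0,"wy":0,"wz":0,"grip":1},{"dx":0,"dy":0,"dz":0,"wx":0,"wy":0,"wz":0,"grip":1},{"dx":0,"dy":0,"dz":0,"wx":0,"wy":0,"wz":0,"grip":1}]'
```

```text
trivet [ 19.1763443  -44.17142398]
time_s: 5.8
ee_pos: [483.9, 103.7, 97.8]
ee_rot: [-179.9, -0.0, 106.9]
force: [-1.1, 0.0, 0.6]
gripper_width: 0.3
time_s: 6.1
ee_pos: [485.0, 103.9, 96.1]
ee_rot: [180.0, 0.0, 107.0]
force: [0.0, -0.5, 0.5]
gripper_width: 0.4
time_s: 6.4
ee_pos: [485.1, 103.9, 95.0]
ee_rot: [179.9, 0.0, 107.0]
force: [-1.9, -0.3, 7.4]
gripper_width: 0.5
```

Contact is at z≈95 with 7 N of spring force. I'll press on towards the stop.

```bash
python3 -m jog '[{"dx":0,"dy":0,"dz":-0.002,"wx":0,"wy":0,"wz":0,"grip":1},{"dx":0,"dy":0,"dz":0,"wx":0,"wy":0,"wz":0,"grip":1},{"dx":0,"dy":0,"dz":0,"wx":0,"wy":0,"wz":0,"grip":1}]'
python3 -m jog '[{"dx":0,"dy":0,"dz":-0.0015,"wx":0,"wy":0,"wz":0,"grip":1},{"dx":0,"dy":0,"dz":0,"wx":0,"wy":0,"wz":0,"grip":1},{"dx":0,"dy":0,"dz":0,"wx":0,"wy":0,"wz":0,"grip":1}]'
```

```text
time_s: 6.7
ee_pos: [485.0, 103.9, 93.0]
ee_rot: [179.9, 0.0, 107.0]
force: [-2.0, 0.7, 7.4]
gripper_width: 0.4
time_s: 7.0
ee_pos: [485.0, 103.9, 91.7]
ee_rot: [179.9, 0.0, 107.0]
force: [-2.6, -1.3, 8.6]
gripper_width: 0.5
```

```bash
python3 -m jog '[{"dx":0,"dy":0,"dz":-0.001,"wx":0,"wy":0,"wz":0,"grip":1},{"dx":0,"dy":0,"dz":0,"wx":0,"wy":0,"wz":0,"grip":1},{"dx":0,"dy":0,"dz":0,"wx":0,"wy":0,"wz":0,"grip":1}]'
```

```text
time_s: 7.3
ee_pos: [485.0, 103.9, 91.4]
ee_rot: [179.9, 0.0, 107.0]
force: [-4.6, -1.7, 12.7]
gripper_width: 0.3
```

12.7 N means the stop is reached. I'll rise quickly, then back away towards the robot.

```bash
python3 -m jog '[{"dx":0,"dy":0,"dz":0.03,"wx":0,"wy":0,"wz":0,"grip":1},{"dx":-0.01,"dy":-0.003,"dz":0.045,"wx":0,"wy":0,"wz":0,"grip":1},{"dx":-0.02,"dy":-0.006,"dz":0.045,"wx":0,"wy":0,"wz":0,"grip":1},{"dx":-0.03,"dy":-0.009,"dz":0.03,"wx":0,"wy":0,"wz":0,"grip":1},{"dx":-0.03,"dy":-0.009,"dz":0.02,"wx":0,"wy":0,"wz":0,"grip":1},{"dx":-0.02,"dy":0,"dz":0,"wx":0,"wy":0,"wz":0,"grip":1},{"dx":0,"dy":0,"dz":0,"wx":0,"wy":0,"wz":0,"grip":1},{"dx":0,"dy":0,"dz":0,"wx":0,"wy":0,"wz":0,"grip":1},{"dx":0,"dy":0,"dz":0,"wx":0,"wy":0,"wz":0,"grip":1},{"dx":0,"dy":0,"dz":0,"wx":0,"wy":0,"wz":0,"grip":1}]'
python3 - <<'E'
from fit import *
save("scene","s6.png",(110,100,350,270),3.2)
E
```

```text
time_s: 8.3
ee_pos: [375.5, 77.0, 258.9]
ee_rot: [-179.9, -0.0, 107.0]
force: [-1.2, 1.3, -0.8]
gripper_width: 0.2
```

View pics/s6.png

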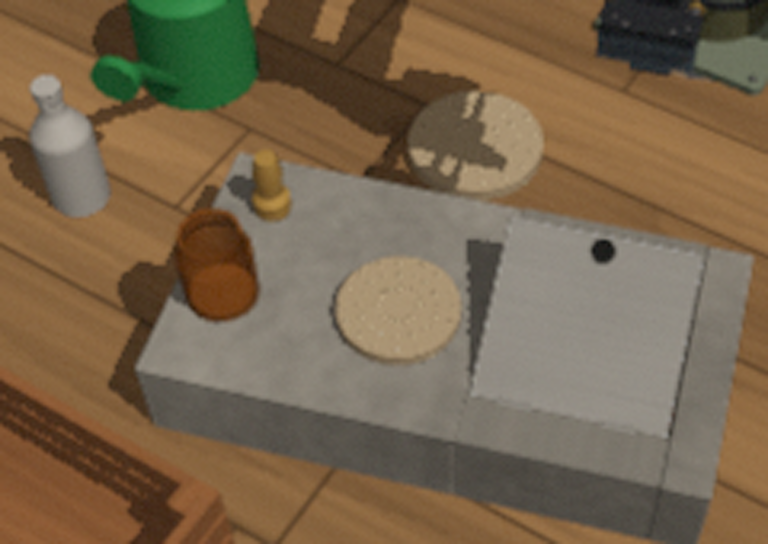

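The lid stands ajar: it casts a shadow at (485,290) and the pad has shifted to (602,251). The trivet is flat at (398,308) and the hand is well clear. I'll compare the pad's pixel with the one predicted for 0.45 rad.

```bash
python3 - <<'E'
from fit import *
print("seen",110+602/3.2,100+251/3.2)
for a in(0,.35,.45): print(a,w2px("scene",T(p,[80-145*np.cos(a),120,1+145*np.sin(a)]))[0])
print("trivet",toL(px2w("scene",110+398/3.2,100+308/3.2,p[3]+14)))
env.job_done()
E
```

```text
seen 298.125 178.4375
0 [297.35476567 187.43305745]
0.35 [298.24236784 179.09107946]
0.45 [298.26289232 177.64909993]
trivet [ 20.02549758 -44.00009774]
the job is handed in; nothing more can be done
```

I slid the trivet flat off the lid, pressed the pad to release the latch, and took the hand away with the lid ajar. I then handed the job in; no verdict was reported.

- **Trivet:** I pushed it about 148 mm with two fingertips onto the bare concrete. Its centre measured ledge y ≈ −44 mm both before the press and at the end, so it is about 24 mm past the −20 mm limit.
- **Press:** The force reached 12.7 N, which means the firm stop, with the fingertip about 4 mm down.
- **Lid:** It sprang up and casts a shadow. The pad appears at image row 178.4, against predictions of 177.6 for 0.45 rad and 179.1 for 0.35 rad. It is clearly open, but one pixel is too coarse to settle the exact angle. I took no second picture to check it.
- **Everything else:** Jar, nozzle, can and soap showed no visible movement. The scoop and pot were not in the last picture; the hand crossed well above the work surface on that side at the start, with no contact force. The robot was more than 100 mm clear of the ledge at the end.

One jog command was refused at the start because its rows lacked some fields; it moved nothing.

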